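# Hook a tool tray into the slotted upright and lock it

### The arm

A 6-joint arm with a two-finger parallel gripper is mounted at the origin on the work surface. World frame = base frame: x ahead of the robot, y to its left, z up, the work surface at z = 0. Lengths are in m, angles in rad, forces in N, time in s.
With the tool pointing down it reaches from about 0.3 to 0.825 m from the base axis. Payload 5.4 kg.
Tool frame: the origin (TCP) lies on the mounting face of the last link; the fingertips stand 190 mm ahead of it and the grasp point (between the pads) lies 171 mm ahead of it (robot.tip_reach is the distance from the TCP to the fingertips, in m); z points along the fingers, y is the direction in which the jaws open and shut (so a half turn about z gives the same grasp; the last joint's range is limited). The gripper opens to 92 mm and grips with 3 to 60 N. Pads are 20 mm wide; open, the fingers measure 128 mm over their backs; the gripper's body (75 mm by 189 mm) begins 69 mm behind the grasp point.
Start: joints at [-1.487, 0.158, 1.597, -0, 1.386, -0.21], TCP at [0.166, -0.55, 0.405] pointing down, gripper open.
Joint ranges: [-2.91, 2.91], [-0.94, 2.29], [0.18, 2.7], [-1.29, 4.43], [0.17, 2.64], [-3, 3]. Speed limits (rad/s): [2.57, 2.57, 3.14, 3.14, 3.14, 3.14].

### API

Orientations are given as a rotation vector (axis times angle).
In Python, from plant import readout, vision, ticket, robot gives the robot as it stands.
- The arm moves only by the tool move_arm, never from a script. Its argument "series" is text: rows parted by semicolons, each of 7 numbers parted by spaces: the turn, a rotation vector about the tool's x, y, z in rad, then the shift along the tool's x, y, z in cm, then the finger opening in cm, from 0 to 9.19. In form: wx wy wz dx dy dz fingers; .... A call has 1 to 10 rows; each row is the pose to reach, as a shift and turn from the pose commanded when the call began, along the tool's axes at that moment; what a row does not reach only later rows make up. A row lasts 1/8 s, in which the tool goes at most 62.5 mm and 10.7 degrees, less where a joint would pass 70% of its speed; a pose out of reach is approached as far as the arm can. A call with a gripper value outside its range is refused whole. The fingers move at their own pace and stop on an object; "force" is the grip in N (left out, the last holds). Time passes only in rows, so rows that repeat a pose let the fingers close. It gives the time, the measured TCP pose, the force and the opening at its end, in the units of the state.
- readout.get_state(): the state, without advancing time (a new reading comes with each control period).
- vision.camera(name): name is "scene" or "top"; returns the picture (480x640x3 uint8, blue, green, red); there is no depth.
- vision.camera_params(name): a dict with "intrinsics" (3x3 intrinsics, pixels), "R" (3x3) and "t" (3): a world point X has camera coordinates R X + t. Camera axes: x right, y down, z forward; pixel columns grow to the right and rows downward; lengths in m; the calibration is good to about 2 mm. A picture is of the moment at which its call begins. camera_params takes no time and is no camera call.
- ticket.finish_job(): hands the job in, once; it reports no verdict.
The state is a dict: "t": time; "joint_positions": joint angles; "dq": joint speeds; "effort": joint torques, N m; "tcp_pos": TCP position; "orientation": TCP orientation; "contact_force": force on the tool from outside, world axes, zero at the start; "wrist_torque": the same for the moment, N m; "width": opening from 0.0 (shut) to 1.0 (fully open).
Only numpy, scipy, OpenCV 4.12 (cv2) and the standard library are available. Lean on these libraries where they do the work, as an engineer would, in place of code of your own. Each camera call takes 0.05 s, during which the arm holds its last target. There are 200 camera calls.

### The job

Hang the yellow hook-on tray on the slotted upright: put both of its claws into the two slots, then press it down gently until it clicks fully home and the red lock pin stays down, and let go. The strip is thin, so never force it, and leave the other things on the table where they are.

Things in the scene. Friction and masses are not known exactly. Their poses are not given: they have to be found in the camera images.
- tray_centre (a point): Centre of the loose yellow tray, 50 mm above its underside; x axis towards the claws, z up. Floor 80 mm wide (y), from x = -65 to +44 mm, lips 14 mm high. A vertical blade 10 mm thick stands lengthwise on y = 0, from x = -24 to +36 mm, up to 55 mm above this point: grip it across its thickness, near x = +5 mm, 35 mm above this point. About 0.3 kg; it stands upright on the table.
- tray_claws (a point): Point on the tray's rear edge, in the plane that meets the strip's face, level with the upper claw neck's underside (80 mm above the tray's underside, 45 mm behind its centre; axes as tray_centre). Two steel claws 8 mm thick, 50 mm apart (the other lower), reach 12 mm beyond it: each a neck 8 mm high, its end (last 5 mm) a hook that reaches 12 mm below the neck's underside.
- upright: Grey upright on a 140 x 120 mm foot, fixed, up to 230 mm high. Origin on the table below the strip's front face, which is the plane x = 0 and looks along -x (the tray hangs on that side, its x axis along this x); y across, z up. Its aluminium strip, 44 mm wide, 5 mm thick, open behind, has two slots 13 mm wide and 26 mm high on y = 0, 50 mm apart. Over 40 N between tray and upright bends it.
- slot_nominal (a point): Point on the strip's face where the upper slot's lower edge would nominally be, 180 mm above the table. The strip is clamped at an unmeasured height: the true edge (both slots alike) is up to 12 mm higher or lower; find it by feel or sight. Claws that miss stop 12 mm short of the face. A claw enters with its hook's foot 0 to 6 mm above the slot's lower edge.
- home_nominal (a point): Nominal place of the tray's centre when home (true height up to 12 mm more or less, as the slots). From entry, rear edge on the face, the tray goes straight down 12 to 18 mm until the necks rest on the slots' lower edges, a hard stop. Over the last 8 mm a sprung brass catch and the red pin resist with about 4 to 12 N, then the catch snaps over the tray's nib.
- lock_pin (a joint): Red sprung pin under the tray at the foot of the strip's front, pressed down by the tray's floor: 0 m = up, about 0.005 m when the tray is fully home, 0.003 to 0.005 m when the tray is locked and let go (it springs back to 0 if the catch has not snapped over).
- flask: Bystander: metal drinking flask, 68 mm across, 210 mm high; origin under its centre.
- wire_spool: Bystander: copper wire spool, 60 mm across, 45 mm high; origin under its centre.
- tape_roll: Bystander: brown tape roll, 80 mm across, 24 mm high; origin under its centre.
- screwdriver: Bystander: screwdriver lying about along x; origin under it, near its middle.
- mouse: Bystander: black computer mouse, 105 x 62 x 32 mm; origin under its centre.
- parts_bin: Bystander: blue open parts bin, 100 x 140 x 50 mm; origin under its centre.
- glue_bottle: Bystander: small white bottle with a red cap, 40 mm across, 110 mm high; origin under its centre.
- meter: Bystander: orange multimeter lying flat, 140 x 75 x 36 mm; origin under its centre.
Not all that is in view belongs to the job. Of the things shaped like the part that bears tray_centre, the yellow one is meant.

How it is judged:
By the outcome, as a careful person would: the job done as asked, in the order asked, and still so for the second after the job is handed in, with the robot touching nothing.
It also fails if it takes over 48 s, if anything falls off the work surface, if the arm or the gripper's body presses on something with over 40 N, if the wrist force passes 120 N, or if a joint passes its speed limit or range.

## Working session

There is one attempt and no reset: what is moved stays moved. The work goes in short steps, Python scripts to look and compute and a tool call to move; the robot and the scene stay as the last step left them, time stands still between calls to the robot, and variables do not carry over. Pictures are saved under pics/ and viewed, about 8 in all and at most 12, crops included, and the job is handed in when it is done.

Besides the shell and the picture viewer there is one more tool, called after "Emit:" in YAML: its name, and indented under it one key for each argument. move_arm: Moves the arm, as the interface text tells. Its arguments: {"type":"object","properties":{"series":{"type":"string"},"force":{"type":"number"}},"required":["series"]}

```bash
mkdir -p pics; ls
python3 - <<'E'
from plant import readout, vision, ticket, robot
import cv2,numpy as np
np.set_printoptions(suppress=True,precision=4)
a=vision.camera("scene");b=vision.camera("top")
cv2.imwrite("pics/s0.png",a);cv2.imwrite("pics/t0.png",b)
for n in("scene","top"):
  p=vision.camera_params(n);print(n,p)
print(readout.get_state())
E
```

```text
pics
scene {'intrinsics': array([[448.6222,   0.    , 318.1927],
       [  0.    , 448.6222, 247.7371],
       [  0.    ,   0.    ,   1.    ]]), 'R': array([[ 0.2174,  0.9761, -0.0037],
       [ 0.5765, -0.1315, -0.8065],
       [-0.7877,  0.1732, -0.5913]]), 't': array([-0.089 , -0.2068,  1.6723])}
top {'intrinsics': array([[599.8313,   0.    , 321.6152],
       [  0.    , 599.8313, 248.6486],
       [  0.    ,   0.    ,   1.    ]]), 'R': array([[-0.0024, -0.9999,  0.0164],
       [-0.9975,  0.0013, -0.0707],
       [ 0.0707, -0.0165, -0.9974]]), 't': array([-0.0507,  0.5692,  1.5927])}
{'t': 0.1, 'joint_positions': array([-1.4871,  0.159 ,  1.5981, -0.    ,  1.3862, -0.2101]), 'dq': array([-0.0008, -0.0015, -0.005 ,  0.0007,  0.0012,  0.0009]), 'effort': array([ -0.0002, -38.6503, -32.2962,   0.0701,   0.0339,  -0.    ]), 'tcp_pos': array([ 0.1665, -0.5501,  0.4038]), 'orientation': array([-3.1061, -0.4596, -0.0001]), 'contact_force': array([ 0.1374, -0.2102, -0.1053]), 'wrist_torque': array([-0.0249, -0.0157,  0.0301]), 'width': 1.0006211223610948}
```

View pics/s0.png

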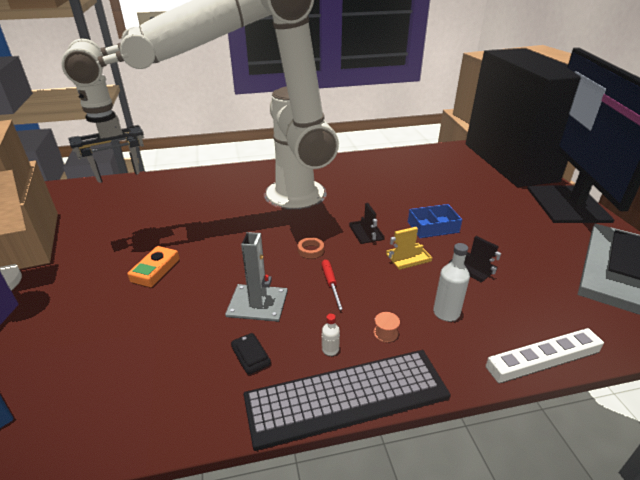

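View pics/t0.png

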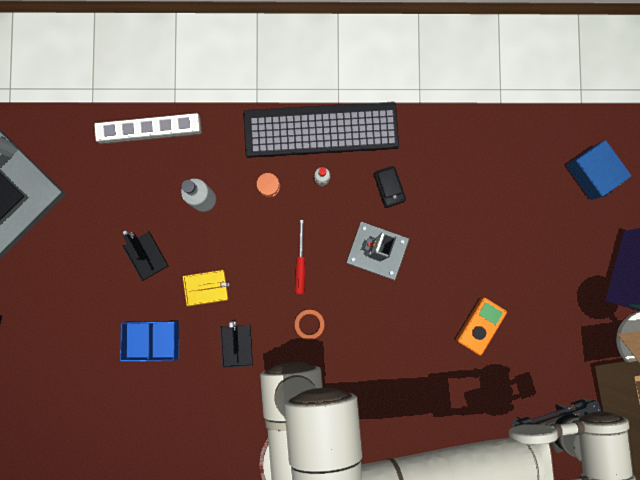

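The top view shows three tray-shaped things: yellow at (206,288), black at (145,255) and black at (237,345). The yellow one is the one meant. The upright is at (378,248), with its face towards image left. I'll confirm with enlarged crops.

Run:
```python
import cv2,numpy as np
s=cv2.imread("pics/s0.png");t=cv2.imread("pics/t0.png")
def c(im,x,y,w,h,k):
  o=cv2.resize(im[y:y+h,x:x+w],None,fx=k,fy=k,interpolation=cv2.INTER_CUBIC)
  for i in range(0,w,10): cv2.putText(o,str(x+i),(i*k,8),0,.28,(255,255,255),1) if i%20==0 else 0; o[:4,i*k]=255
  for i in range(0,h,10): cv2.putText(o,str(y+i),(0,i*k+4),0,.28,(255,255,255),1) if i%20==0 else 0; o[i*k,:4]=255
  return o
A=c(t,175,260,66,50,6);B=c(t,340,215,66,50,6)
A=c(t,175,260,65,50,6);B=c(t,343,215,70,70,5)
C=c(s,380,220,65,50,6);D=c(s,220,225,75,100,4)
W=np.zeros((600,800,3),np.uint8)
for im,x,y in((A,0,0),(B,400,0),(C,0,300),(D,450,355)):
  h,w=im.shape[:2];h=min(h,600-y);w=min(w,800-x);W[y:y+h,x:x+w]=im[:h,:w]
cv2.imwrite("pics/c0.png",W)
```

```text
(no output)
```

View pics/c0.png

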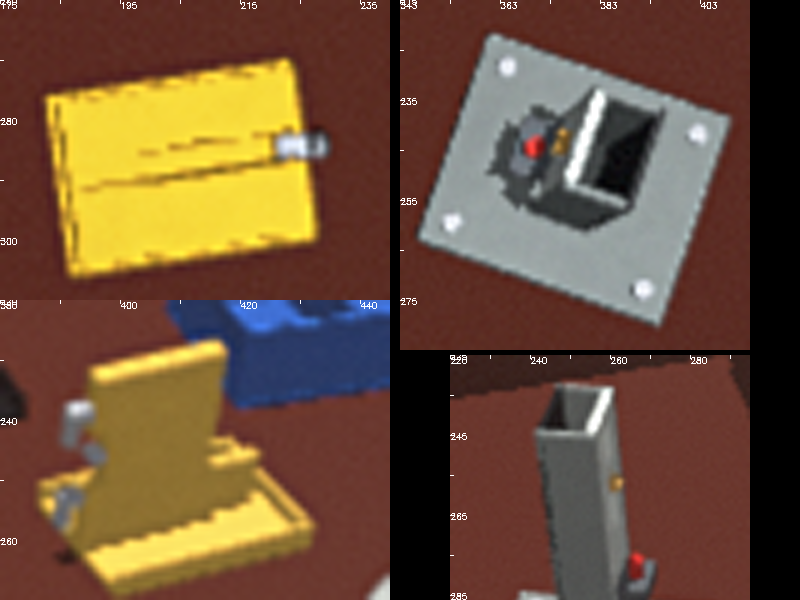

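The yellow tray is confirmed: yellow floor corners and blade, claws at top (226,284), pointing image right. The strip's bright top edge runs from about (383,233) to (377,252), and the red pin (369,244) shows that its face looks towards +y. Now the poses.

```bash
cat > h.py <<'E'
import cv2,numpy as np
from scipy.optimize import least_squares
from plant import readout, vision, ticket, robot
np.set_printoptions(suppress=True,precision=4)
P={n:vision.camera_params(n) for n in("scene","top")}
def proj(n,X):
  p=P[n];c=np.atleast_2d(X)@p["R"].T+p["t"];u=c@p["intrinsics"].T;return u[:,:2]/u[:,2:]
def ray(n,uv,z):
  p=P[n];C=-p["R"].T@p["t"];d=p["R"].T@np.linalg.inv(p["intrinsics"])@np.r_[uv,1];return C+d*(z-C[2])/d[2]
def tri(us,ut):
  f=lambda X:np.r_[proj("scene",X)[0]-us,proj("top",X)[0]-ut]
  r=least_squares(f,[.45,0,.1]);return r.x,f(r.x)
def T(p,loc):
  c,s=np.cos(p[2]),np.sin(p[2]);L=np.atleast_2d(loc);return np.c_[p[0]+c*L[:,0]-s*L[:,1],p[1]+s*L[:,0]+c*L[:,1],L[:,2]]
E
python3 - <<'E'
from h import *
s=cv2.imread("pics/s0.png");t=cv2.imread("pics/t0.png")
# tray: fit filled quad to yellow mask (top)
hsv=cv2.cvtColor(t,cv2.COLOR_BGR2HSV);m=cv2.inRange(hsv,(20,120,90),(35,255,255));m[:,:170]=0;m[:,240:]=0
cn=max(cv2.findContours(m,0,1)[0],key=cv2.contourArea);q=cv2.boxPoints(cv2.minAreaRect(cn));print("rect",q,cv2.minAreaRect(cn))
co=[[182.5,275.8],[223.8,270],[228,300],[186.7,306.2]]
L=[[-.065,.040,.014],[.044,.040,.014],[.044,-.040,.014],[-.065,-.040,.014]]
for c in(co,):
  f=lambda p:(proj("top",T(p,L))-c).ravel()
  r=least_squares(f,[.4,.2,-1.5]);print("tray",r.x,np.degrees(r.x[2]),f(r.x).reshape(-1,2))
trp=r.x
# scene check: blade top corners & claws
B=[[-.024,0,.105],[.036,0,.105],[.057,0,.088],[.057,0,.038]]
print("blade scene",proj("scene",T(trp,B)),"top",proj("top",T(trp,B)))
# foot yaw
fc=np.array([[361,221.6],[409,239],[395,280],[346.6,263]])
for LF in([[-.07,.06,.01],[.07,.06,.01],[.07,-.06,.01],[-.07,-.06,.01]],[[-.06,.07,.01],[.06,.07,.01],[.06,-.07,.01],[-.06,-.07,.01]]):
  f=lambda p:(proj("top",T(p,LF))-fc).ravel()
  r=least_squares(f,[.45,-.1,-1.9]);print("foot",r.x,np.degrees(r.x[2]),r.cost)
# strip white bar
for n,im,x0,y0,x1,y1 in(("top",t,370,228,390,258),("scene",s,245,228,268,250)):
  g=im[y0:y1,x0:x1].min(2);m=(g>190).astype(np.uint8);k,l,st,ce=cv2.connectedComponentsWithStats(m)
  i=1+st[1:,4].argmax();ys,xs=np.where(l==i);print(n,st[i],ce[i]+[x0,y0],cv2.minAreaRect(np.c_[xs+x0,ys+y0].astype(np.float32)))
  w=np.clip(g.astype(float)-130,0,None)*cv2.dilate((l==i).astype(np.uint8),np.ones((3,3)));yy,xx=np.mgrid[y0:y1,x0:x1];c=np.array([(w*xx).sum(),(w*yy).sum()])/w.sum();print(c)
  if n=="top":ct=c
  else:print("strip top centre",tri(c,ct))
print(ray("top",ct,.23))
st=readout.get_state();print(st["tcp_pos"],cv2.Rodrigues(st["orientation"])[0])
E
```

```text
rect [[182.1135 275.5715]
 [223.3395 269.5088]
 [227.7468 299.4784]
 [186.5208 305.541 ]] ((204.93014526367188, 287.5249328613281), (30.291851043701172, 41.66947937011719), 81.63410949707031)
tray [ 0.4659  0.2498 -1.426 ] -81.7046378939239 [[ 0.5668  0.3736]
 [-0.3551  0.2342]
 [-0.5035 -0.2061]
 [ 0.2896 -0.3934]]
blade scene [[414.6863 226.6046]
 [396.2701 230.8194]
 [389.1681 237.2463]
 [387.6301 251.2931]] top [[193.578  288.5673]
 [217.1653 285.0832]
 [226.363  283.9462]
 [229.0503 284.1737]]
foot [ 0.5637 -0.2045 -1.9137] -109.64813323516853 0.2994456417150785
foot [ 0.5638 -0.2046 -1.9142] -109.67669051760696 54.360006702996
top [ 6  5  8 19 45] [379.6    242.0444] ((379.54998779296875, 241.85000610351562), (2.2135939598083496, 18.973661422729492), 18.434947967529297)
[379.6659 241.9314]
scene [ 9  5  6 12 27] [256.7778 238.7037] ((257.0000305175781, 238.50001525878906), (2.236067771911621, 11.627553939819336), 26.56505012512207)
[256.8149 238.5903]
strip top centre (array([ 0.5717, -0.1858,  0.2095]), array([-0.418 , -0.009 , -0.4181, -0.0469]))
[ 0.5699 -0.1845  0.23  ]
[ 0.1665 -0.5501  0.4038] [[ 0.9572  0.2896 -0.0002]
 [ 0.2896 -0.9572  0.0016]
 [ 0.0003 -0.0016 -1.    ]]
```

```bash
cat >> h.py <<'E'
def go(pos,phi):
  s=readout.get_state();R=cv2.Rodrigues(s["orientation"])[0]
  Rt=np.array([[np.cos(phi),np.sin(phi),0],[np.sin(phi),-np.cos(phi),0],[0,0,-1.]])
  print("t",s["t"],"tcp",s["tcp_pos"],"F",s["contact_force"],"w",s["width"])
  print("turn",cv2.Rodrigues(R.T@Rt)[0].ravel(),"shift cm",100*R.T@(np.array(pos)-s["tcp_pos"]))
U=np.array([.5711,-.1822]);UY=np.radians(-109.66);UX=np.array([np.cos(UY),np.sin(UY)]);PHI_U=UY+np.pi
TR=np.array([.4659,.2498]);TY=-1.426;TX=np.array([np.cos(TY),np.sin(TY)]);PHI_T=TY+np.pi
E
python3 - <<'E'
from h import *
print("flask",ray("scene",[449,316],0),ray("top",[190,188],.21),"spool",ray("scene",[387,338],0),"glue",ray("scene",[331,352],0))
go([*(TR+.005*TX),.404],PHI_T)
E
```

```text
flask [0.7244 0.2731 0.    ] [0.7009 0.2645 0.21  ] spool [0.7603 0.093  0.    ] glue [ 0.7727 -0.0501  0.    ]
t 0.1 tcp [ 0.1665 -0.5501  0.4038] F [ 0.1374 -0.2102 -0.1053] w 1.0006211223610948
turn [-0.0011 -0.0014 -1.4218] shift cm [ 51.7501 -67.3989   0.11  ]
```

Emit:
move_arm:
  series: "0 0 -1.42 51.75 -67.4 0.1 6; 0 0 -1.42 51.75 -67.4 0.1 6; 0 0 -1.42 51.75 -67.4 0.1 6; 0 0 -1.42 51.75 -67.4 0.1 6; 0 0 -1.42 51.75 -67.4 0.1 6; 0 0 -1.42 51.75 -67.4 0.1 6; 0 0 -1.42 51.75 -67.4 0.1 6; 0 0 -1.42 51.75 -67.4 0.1 6; 0 0 -1.42 51.75 -67.4 0.1 6; 0 0 -1.42 51.75 -67.4 0.1 6"

```text
t: 1.35
tcp_pos: [0.3873, 0.0366, 0.404]
orientation: [2.056, 2.374, 0.0]
contact_force: [0.6, -0.5, 0.4]
width: 0.653
```

```bash
python3 -c "
from h import *
go([*(TR+.005*TX),.40],PHI_T)"
```

```text
t 1.35 tcp [0.3873 0.0366 0.404 ] F [ 0.5802 -0.4996  0.436 ] w 0.6533641947315818
turn [ 0.0008  0.0005 -0.0017] shift cm [19.4849 10.8192  0.399 ]
```

Emit:
move_arm:
  series: "0 0 0 19.5 10.8 0.4 6; 0 0 0 19.5 10.8 0.4 6; 0 0 0 19.5 10.8 0.4 6; 0 0 0 19.5 10.8 0.4 6; 0 0 0 19.5 10.8 0.4 6; 0 0 0 19.5 10.8 0.4 6"

```text
t: 2.1
tcp_pos: [0.4661, 0.2422, 0.3995]
orientation: [-2.057, -2.374, 0.002]
contact_force: [0.3, -0.4, 0.2]
width: 0.652
```

Run:
```python
from h import *
go([*(TR+.005*TX),.256],PHI_T)
cv2.imwrite("pics/t1.png",cv2.resize(vision.camera("top")[230:350,100:260],None,fx=5,fy=5))
```

```text
t 2.1 tcp [0.4661 0.2422 0.3995] F [ 0.3184 -0.3797  0.1938] w 0.6522194030377948
turn [-0.0012  0.0006 -0.0019] shift cm [ 0.2603  0.1077 14.3521]
```

View pics/t1.png

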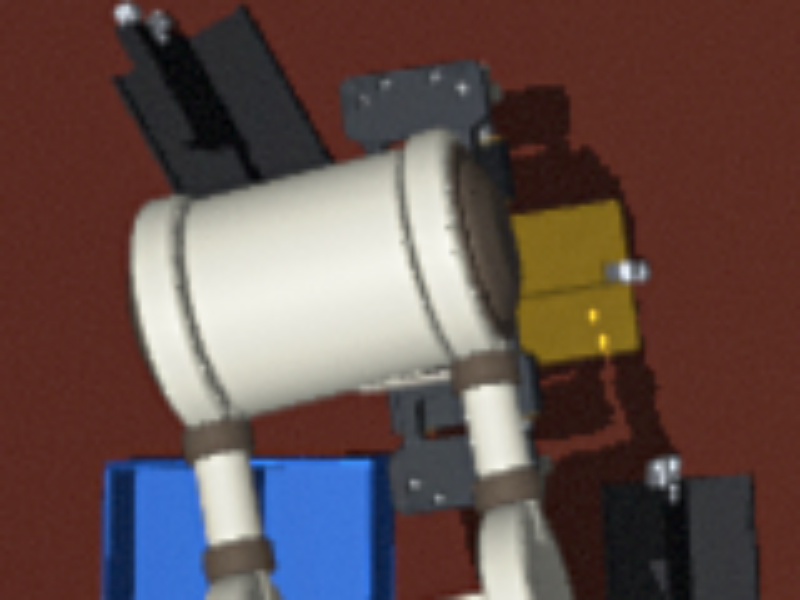

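The jaws straddle the tray blade, with the claws visible at crop (628,270), and neighbours are clear. Now I'll descend and grip.

Emit:
move_arm:
  series: "0 0 0 0.26 0.1 5 6; 0 0 0 0.26 0.1 10 6; 0 0 0 0.26 0.1 14.3 5; 0 0 0 0.26 0.1 14.3 3; 0 0 0 0.26 0.1 14.3 0.5; 0 0 0 0.26 0.1 14.3 0.2; 0 0 0 0.26 0.1 14.3 0.2; 0 0 0 0.26 0.1 14.3 0.2"
  force: 35

```text
t: 3.15
tcp_pos: [0.4677, 0.2456, 0.2585]
orientation: [2.056, 2.373, 0.004]
contact_force: [0.0, 0.6, 6.0]
width: 0.104
```

```bash
python3 -c "
from h import *
go([*(TR+.005*TX),.256],PHI_T)"
```

```text
t 3.15 tcp [0.4677 0.2456 0.2585] F [0.0359 0.6072 5.9753] w 0.10425722208867658
turn [ 0.0029 -0.0001 -0.0016] shift cm [-0.0629 -0.1178  0.2469]
```

Emit:
move_arm:
  series: "0 0 0 0 0 -2 0.2; 0 0 0 0 0 -6 0.2; 0 0 0 0 0 -11 0.2; 0 0 0 0 0 -16 0.2; 0 0 0 0 0 -16 0.2; 0 0 0 0 0 -16 0.2"

```text
t: 3.9
tcp_pos: [0.4664, 0.2453, 0.4151]
orientation: [-2.056, -2.373, 0.004]
contact_force: [0.4, -0.0, -3.2]
width: 0.107
```

```bash
python3 -c "
from h import *
go([*(U-.09*UX),.40],PHI_U)"
```

```text
t 3.9 tcp [0.4664 0.2453 0.4151] F [ 0.3511 -0.0027 -3.2187] w 0.1073886834921986
turn [-0.0031  0.0012  0.4862] shift cm [-35.853    8.4745   1.4954]
```

Emit:
move_arm:
  series: "0 0 0.48 -35.9 8.5 1.5 0.2; 0 0 0.486 -35.9 8.5 1.5 0.2; 0 0 0.486 -35.9 8.5 1.5 0.2; 0 0 0.486 -35.9 8.5 1.5 0.2; 0 0 0.486 -35.9 8.5 1.5 0.2; 0 0 0.486 -35.9 8.5 1.5 0.2; 0 0 0.486 -35.9 8.5 1.5 0.2; 0 0 0.486 -35.9 8.5 1.5 0.2; 0 0 0.486 -35.9 8.5 1.5 0.2; 0 0 0.486 -35.9 8.5 1.5 0.2"

```text
t: 5.15
tcp_pos: [0.6021, -0.0965, 0.4018]
orientation: [-2.566, -1.812, 0.0]
contact_force: [-0.8, 0.1, -3.6]
width: 0.112
```

Run:
```python
from h import *
go([*(U-.09*UX),.3735],PHI_U)
a=vision.camera("top");b=vision.camera("scene")
cv2.imwrite("pics/t2f.png",a);cv2.imwrite("pics/s2f.png",b)
W=np.vstack([cv2.resize(a[200:280,290:430],(700,400),interpolation=2)[:300],cv2.resize(b[190:320,200:360],(700,569))[:300]])
W=np.hstack([cv2.resize(a[205:285,310:410],(400,320),interpolation=2),cv2.resize(b[210:290,220:320],(400,320),interpolation=2)])
cv2.imwrite("pics/c2.png",W)
```

```text
t 5.15 tcp [ 0.6021 -0.0965  0.4018] F [-0.8168  0.0865 -3.6404] w 0.1123331873487612
turn [-0.0004 -0.      0.0018] shift cm [-0.1086 -0.0318  2.8313]
```

View pics/c2.png

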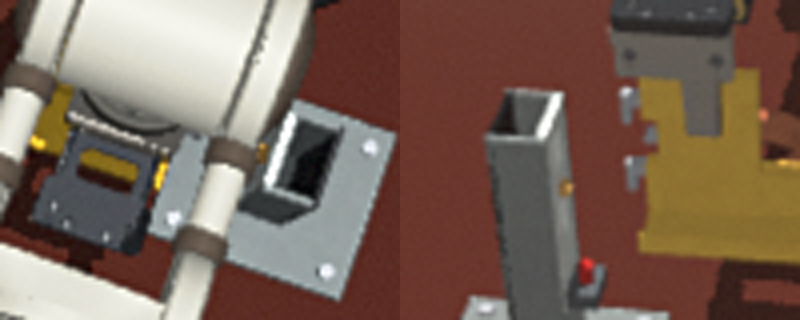

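Run:
```python
from h import *
s=readout.get_state();p=s["tcp_pos"][:2]
def tp(loc,zt=.2585,dx=.005): # tray-local (x from centre, y, z above underside)
  return np.array([*(p+UX*(loc[0]-dx)+np.array([-UX[1],UX[0]])*loc[1]),s["tcp_pos"][2]-zt+loc[2]])
pr=lambda *l:proj("scene",tp(l))[0]
for n,l in dict(claw_neck_top_tip=(.057,0,.088),hookfoot_tip=(.057,0,.068),low_top=(.057,0,.038),low_foot=(.057,0,.018),rear_bot_near=(.044,-.04,0),rear_bot_far=(.044,.04,0),bladetop_rear=(.036,0,.105)).items():print(n,pr(*l))
b=cv2.imread("pics/s2f.png");a=cv2.imread("pics/t0.png")
def cen(im,x0,y0,x1,y1,lo,hi):
  m=cv2.inRange(cv2.cvtColor(im,cv2.COLOR_BGR2HSV)[y0:y1,x0:x1],lo,hi);ys,xs=np.where(m);return np.array([xs.mean()+x0,ys.mean()+y0]),len(xs)
cs=cen(b,257,250,268,265,(12,100,90),(35,255,255));ct=cen(a,370,236,382,250,(12,100,90),(35,255,255));print("catch",cs,ct)
print(tri(cs[0],ct[0]))
for X in(0,-.004,-.008):
  f=lambda z:proj("scene",[*(U+UX*X),z[0]])[0][1]-cs[0][1]
  print("catch z",X,least_squares(f,[.12]).x, proj("scene",[*(U+UX*X),.15])[0])
# strip visual check: top centre
print("strip top", proj("scene",[*(U+UX*.0025),.23]),proj("top",[*(U+UX*.0025),.23]))
big=np.vstack([cv2.resize(b[222:282,255:305],(500,600),interpolation=2)])
cv2.imwrite("pics/c3.png",big)
```

```text
claw_neck_top_tip [273.2763 231.747 ]
hookfoot_tip [273.8082 238.7426]
low_top [274.5843 248.9484]
low_foot [275.0876 255.5679]
rear_bot_near [283.7583 252.0903]
rear_bot_far [277.5406 272.0754]
bladetop_rear [281.7328 226.2671]
catch (array([261.1538, 256.4615]), 13) (array([374.9286, 242.8571]), 14)
(array([ 0.5738, -0.18  ,  0.1566]), array([-0.4425, -0.0083, -0.4455, -0.0533]))
catch z 0 [0.155] [259.9047 258.065 ]
catch z -0.004 [0.1553] [261.4993 258.1831]
catch z -0.008 [0.1557] [263.095  258.3012]
strip top [[256.1242 231.0206]] [[379.6981 241.7752]]
```

View pics/c3.png

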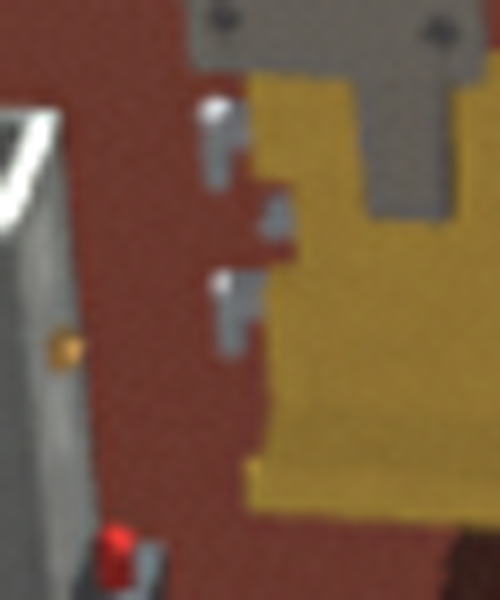

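The scene crop shows the claws at full-frame (276,237) and (278,253), the nib at (282.5,244), and the catch at (261,256.5). The catch height and the strip-top height both suggest that the slots sit about 9 mm low. I'll try that height first, slowly.

Emit:
move_arm:
  series: "0 0 0 -0.5 0 2 0.2; 0 0 0.001 -2 0 3.7 0.2; 0 0 0.001 -2.6 0 3.7 0.2; 0 0 0.001 -3 0 3.7 0.2; 0 0 0.001 -3.3 0 3.7 0.2; 0 0 0.001 -3.3 0 3.7 0.2"
  force: 50

```text
t: 6.0
tcp_pos: [0.5913, -0.129, 0.3657]
orientation: [2.568, 1.808, 0.001]
contact_force: [1.0, 0.6, -2.8]
width: 0.106
```

```bash
cat >> h.py <<'E'
def rep():
  s=readout.get_state();e=s["tcp_pos"][:2]-U;F=s["contact_force"];V=np.array([-UX[1],UX[0]])
  print("t %.2f d %.1f lat %.1f z %.1f mm  F(ux,uy,z) %.1f %.1f %.1f w %.3f"%(s["t"],-1e3*e@UX,1e3*e@V,1e3*s["tcp_pos"][2],F[:2]@UX,F[:2]@V,F[2],s["width"]),"tq",s["wrist_torque"])
E
python3 -c "
from h import *
rep();go([*(U-.055*UX),.3645],PHI_U)"
```

```text
t 6.00 d 56.9 lat 1.1 z 365.7 mm  F(ux,uy,z) -0.9 0.7 -2.8 w 0.106 tq [-0.0485 -0.0007 -0.0068]
t 6.0 tcp [ 0.5913 -0.129   0.3657] F [ 0.9545  0.623  -2.8492] w 0.10623205233658052
turn [ 0.0012 -0.     -0.0011] shift cm [-0.1886 -0.1134  0.1182]
```

Emit:
move_arm:
  series: "0 0 0 -0.2 -0.1 0.1 0.2; 0 0 0 -0.5 -0.1 0.1 0.2; 0 0 0 -0.8 -0.1 0.1 0.2; 0 0 0 -1.1 -0.1 0.1 0.2; 0 0 0 -1.2 -0.1 0.1 0.2; 0 0 0 -1.2 -0.1 0.1 0.2"

```text
t: 6.75
tcp_pos: [0.5862, -0.1399, 0.364]
orientation: [-2.569, -1.808, -0.0]
contact_force: [-0.6, -0.5, -3.2]
width: 0.104
```

```bash
python3 -c "
from h import *
rep()"
```

```text
t 6.75 d 44.9 lat -0.1 z 364.0 mm  F(ux,uy,z) 0.6 -0.4 -3.2 w 0.104 tq [-0.0621 -0.0552 -0.0243]
```

Emit:
move_arm:
  series: "0 0 0 -0.2 0 0 0.2; 0 0 0 -0.4 0 0 0.2; 0 0 0 -0.6 0 0 0.2; 0 0 0 -0.7 0 0 0.2; 0 0 0 -0.7 0 0 0.2"

```text
t: 7.38
tcp_pos: [0.5838, -0.1465, 0.364]
orientation: [-2.569, -1.808, -0.0]
contact_force: [0.4, 0.1, -2.6]
width: 0.102
```

Run:
```python
from h import *
rep()
b=vision.camera("scene");cv2.imwrite("pics/c4.png",cv2.resize(b[222:282,240:300],(600,600),interpolation=2))
```

```text
t 7.38 d 37.9 lat -0.1 z 364.0 mm  F(ux,uy,z) -0.2 0.3 -2.6 w 0.102 tq [-0.0876 -0.0891  0.0404]
```

View pics/c4.png

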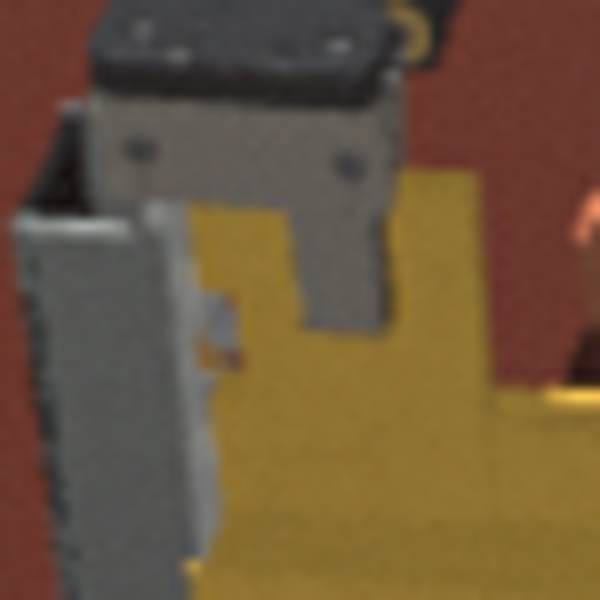

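The claws have gone into the slots: no force, and the rear edge is almost at the face. The gripper body is clear above the strip. I'll seat the rear edge softly.

Emit:
move_arm:
  series: "0 0 0 -0.1 0 0 0.2; 0 0 0 -0.2 0 0 0.2; 0 0 0 -0.3 0 0 0.2; 0 0 0 -0.3 0 0 0.2"

```text
t: 7.92
tcp_pos: [0.5832, -0.1479, 0.3641]
orientation: [-2.567, -1.808, -0.005]
contact_force: [2.7, 6.5, -1.4]
width: 0.104
```

```bash
python3 -c "
from h import *
rep()"
```

```text
t 7.92 d 36.3 lat -0.2 z 364.1 mm  F(ux,uy,z) -7.1 0.3 -1.4 w 0.104 tq [ 0.9188 -0.4546  0.0314]
```

Emit:
move_arm:
  series: "0 0 0 0.15 0 0 0.2; 0 0 0 0.15 0 0.2 0.2; 0 0 0 0.15 0 0.4 0.2; 0 0 0 0.15 0 0.6 0.2; 0 0 0 0.15 0 0.6 0.2"

```text
t: 8.55
tcp_pos: [0.5834, -0.1476, 0.3578]
orientation: [-2.569, -1.808, -0.002]
contact_force: [2.0, 4.2, -2.3]
width: 0.111
```

```bash
python3 -c "
from h import *
rep()"
```

```text
t 8.55 d 36.8 lat -0.0 z 357.8 mm  F(ux,uy,z) -4.6 0.5 -2.3 w 0.111 tq [ 0.7555 -0.4242  0.0187]
```

Emit:
move_arm:
  series: "0 0 0 0.05 0 0.2 0.2; 0 0 0 0.05 0 0.4 0.2; 0 0 0 0.05 0 0.6 0.2; 0 0 0 0.05 0 0.6 0.2"

```text
t: 9.05
tcp_pos: [0.5835, -0.1475, 0.3521]
orientation: [2.569, 1.808, -0.0]
contact_force: [0.7, 2.3, 0.9]
width: 0.107
```

```bash
python3 -c "
from h import *
rep()"
```

```text
t 9.05 d 36.9 lat -0.0 z 352.1 mm  F(ux,uy,z) -2.4 -0.1 0.9 w 0.107 tq [ 0.3377 -0.1478 -0.0223]
```

Emit:
move_arm:
  series: "0 0 0 0 0 0.15 0.2; 0 0 0 0 0 0.3 0.2; 0 0 0 0 0 0.45 0.2; 0 0 0 0 0 0.45 0.2"

```text
t: 9.55
tcp_pos: [0.5839, -0.1475, 0.351]
orientation: [2.567, 1.807, 0.001]
contact_force: [-3.8, 5.5, 16.3]
width: 0.103
```

```bash
python3 -c "
from h import *
rep()"
```

```text
t 9.55 d 37.0 lat 0.4 z 351.0 mm  F(ux,uy,z) -3.9 -5.4 16.3 w 0.103 tq [ 0.5761  1.0164 -0.2283]
```

Run:
```python
from h import *
rep()
b=vision.camera("scene");cv2.imwrite("pics/s5.png",b);cv2.imwrite("pics/c5.png",cv2.resize(b[225:295,240:310],(700,600),interpolation=2))
```

```text
t 9.55 d 37.0 lat 0.4 z 351.0 mm  F(ux,uy,z) -3.9 -5.4 16.3 w 0.103 tq [ 0.5761  1.0164 -0.2283]
```

View pics/c5.png

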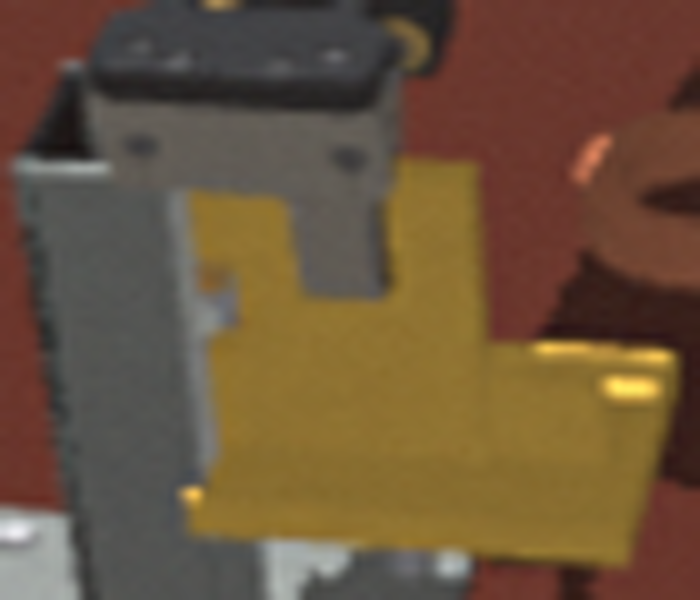

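The brass catch, crop (215,275), now sits above the tray's nib at (220,305), so it has snapped over. The force rise is the hard stop at about 19 N. I'll relax the load, open, and retreat upward.

Emit:
move_arm:
  series: "0 0 0 0 0 -0.3 0.2; 0 0 0 0 0 -0.35 0.2; 0 0 0 0 0 -0.35 3; 0 0 0 0 0 -0.35 4; 0 0 0 0 0 -0.35 4; 0 0 0 0 0 -0.35 4"

```text
t: 10.35
tcp_pos: [0.5834, -0.1474, 0.3506]
orientation: [-2.569, -1.808, 0.001]
contact_force: [-0.6, 0.1, -0.8]
width: 0.434
```

```bash
python3 -c "
from h import *
rep()"
```

```text
t 10.35 d 36.9 lat -0.1 z 350.6 mm  F(ux,uy,z) 0.1 -0.6 -0.8 w 0.434 tq [-0.0609 -0.1012  0.0086]
```

Released with no forces. I'll go up and away, clear of the view.

Emit:
move_arm:
  series: "0 0 0 0 0 -2 4; 0 0 0 0 0 -6 4; 0 0 0 0 0 -11 4; 0 0 0 6 0 -13 4; 0 0 0 12 0 -13 4; 0 0 0 18 0 -13 4; 0 0 0 22 0 -13 4; 0 0 0 22 0 -13 4; 0 0 0 22 0 -13 4"

```text
t: 11.48
tcp_pos: [0.6575, 0.0593, 0.482]
orientation: [2.568, 1.808, 0.001]
contact_force: [-0.3, 0.4, -0.3]
width: 0.433
```

Run:
```python
from h import *
rep()
b=vision.camera("scene");a=vision.camera("top");cv2.imwrite("pics/t6.png",a)
cv2.imwrite("pics/c6.png",np.hstack([cv2.resize(b[225:305,235:305],(525,600),interpolation=2),np.vstack([cv2.resize(a[160:340,170:420],(275,198)),cv2.resize(a[215:270,330:395],(275,233),interpolation=2),np.zeros((169,275,3),np.uint8)])]))
t0=cv2.imread("pics/t0.png")
for n,(x0,y0,x1,y1) in dict(flask=(175,170,220,215),spool=(250,165,285,200),tape=(290,305,328,345),screw=(290,215,310,300),mouse=(368,160,410,210),meter=(450,290,510,360),bin=(115,315,182,365),glue=(310,162,335,190),tb1=(118,225,170,282),tb2=(218,318,255,368)).items():
  print(n,np.abs(a[y0:y1,x0:x1].astype(int)-t0[y0:y1,x0:x1]).mean().round(1),end="; ")
```

```text
t 11.47 d 256.5 lat 0.2 z 482.0 mm  F(ux,uy,z) -0.3 -0.4 -0.3 w 0.433 tq [-0.0277 -0.0434  0.0062]
flask 1.6; spool 111.7; tape 5.6; screw 5.7; mouse 2.0; meter 1.7; bin 1.7; glue 1.7; tb1 2.1; tb2 168.5;
```

View pics/c6.png

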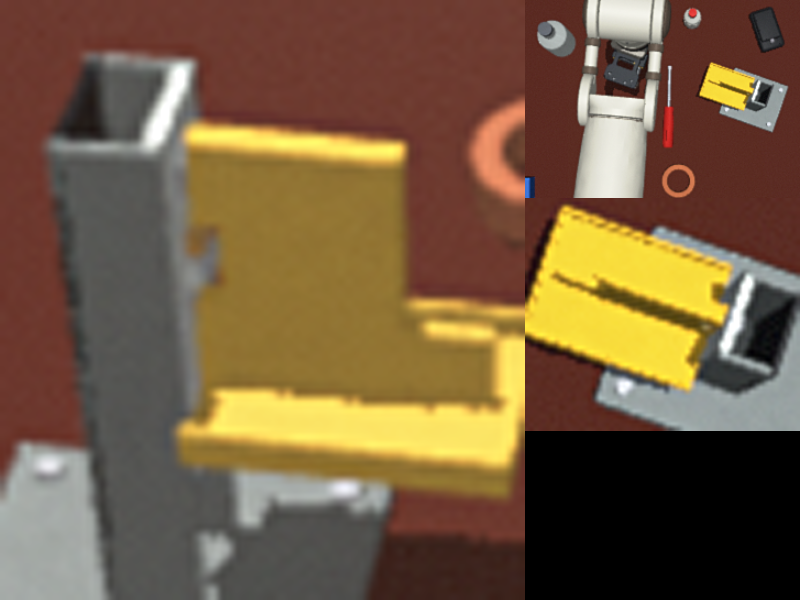

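The tray hangs level with the catch still above the nib: catch row ≈257, nib row ≈259.5, and the rear corner at row 287 is unchanged since release. The spool and second black tray differ only because the arm covers them. The pin is hidden under the tray, so I'll verify the hard stop with one gentle press of closed fingertips on the blade top.

Emit:
move_arm:
  series: "0 0 0 -6 0 0 0; 0 0 0 -12 0 0 0; 0 0 0 -18 0 0 0; 0 0 0 -22 0 2 0; 0 0 0 -22 0 5 0; 0 0 0 -22 0 7.5 0; 0 0 0 -22 0 8.5 0; 0 0 0 -22 0 8.7 0; 0 0 0 -22 0 8.7 0"
  force: 10

```text
t: 12.7
tcp_pos: [0.5837, -0.1475, 0.3952]
orientation: [2.568, 1.807, 0.001]
contact_force: [-0.7, -0.3, 0.5]
width: 0.004
```

```bash
python3 -c "
from h import *
rep()"
```

```text
t 12.70 d 36.9 lat 0.2 z 395.2 mm  F(ux,uy,z) 0.6 -0.6 0.5 w 0.004 tq [-0.0343 -0.0696 -0.0175]
```

Emit:
move_arm:
  series: "0 0 0 0 0 0.3 0; 0 0 0 0 0 0.5 0; 0 0 0 0 0 0.7 0; 0 0 0 0 0 0.9 0; 0 0 0 0 0 1 0; 0 0 0 0 0 1 0"

```text
t: 13.45
tcp_pos: [0.5842, -0.1474, 0.387]
orientation: [2.565, 1.806, 0.004]
contact_force: [0.4, 1.5, 10.7]
width: 0.0
```

```bash
python3 -c "
from h import *
rep()"
```

```text
t 13.45 d 37.2 lat 0.6 z 387.0 mm  F(ux,uy,z) -1.5 -0.1 10.7 w 0.000 tq [ 0.1993  0.1419 -0.0316]
```

Emit:
move_arm:
  series: "0 0 0 0 0 0.05 0; 0 0 0 0 0 0.1 0; 0 0 0 0 0 0.15 0; 0 0 0 0 0 0.15 0"

```text
t: 13.95
tcp_pos: [0.5844, -0.1475, 0.3868]
orientation: [2.564, 1.805, 0.006]
contact_force: [-1.2, 1.3, 14.4]
width: 0.007
```

```bash
python3 -c "
from h import *
rep()"
```

```text
t 13.95 d 37.2 lat 0.8 z 386.8 mm  F(ux,uy,z) -0.9 -1.6 14.4 w 0.007 tq [ 0.191   0.2905 -0.0885]
```

It moved only 0.2 mm for 4 N more, and the height equals the earlier stop, so this is a hard stop. Retreat and hand in.

Emit:
move_arm:
  series: "0 0 0 0 0 -1 0; 0 0 0 0 0 -5 0; 0 0 0 0 0 -10 0; 0 0 0 6 0 -10 0; 0 0 0 12 0 -10 0; 0 0 0 18 0 -10 0; 0 0 0 18 0 -10 0; 0 0 0 18 0 -10 0"

```text
t: 14.95
tcp_pos: [0.6441, 0.0219, 0.4819]
orientation: [-2.568, -1.809, 0.002]
contact_force: [0.6, -1.6, 0.2]
width: 0.004
```

Run:
```python
from h import *
rep()
b=vision.camera("scene");cv2.imwrite("pics/c7.png",np.hstack([cv2.resize(b[225:305,235:305],(350,400),interpolation=2),cv2.resize(b[200:380,100:500],(450,202))[:,:].repeat(1,0) if 0 else cv2.copyMakeBorder(cv2.resize(b[200:380,100:500],(450,202)),0,198,0,0,0)]))
```

```text
t 14.95 d 216.7 lat 0.1 z 481.9 mm  F(ux,uy,z) 1.3 1.1 0.2 w 0.004 tq [-0.0652 -0.0887 -0.0171]
```

View pics/c7.png

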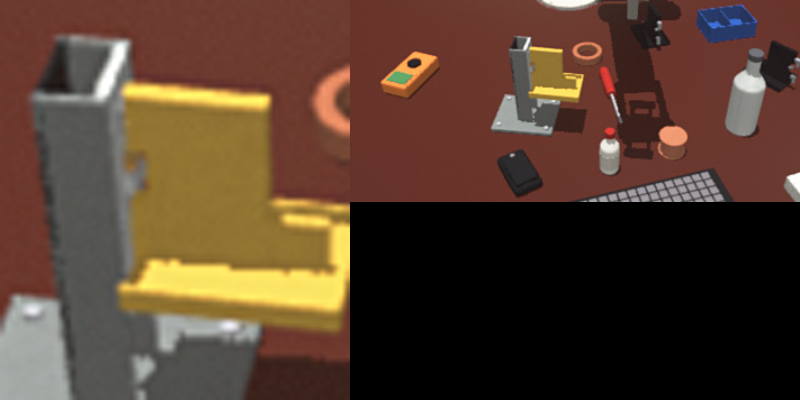

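The tray is level and in the same place (rear corner at crop (122,305)), the catch is over the nib, and the bystanders are where they were.

```bash
python3 -c "
from plant import ticket
print(ticket.finish_job())"
```

```text
the job is handed in; nothing more can be done
None
```

I hung the yellow tray on the upright: both claws are in the slots, it is pressed down to the hard stop and let go. The job took about 15 s and is handed in. I could not see the red lock pin, which is hidden under the tray, so I infer that it is down.

- **Fit:** the claws entered on the first try, with the slots found about 7.5 mm below nominal. The tray then went down about 13 mm to the stop, with a peak of about 19 N of press, under the 40 N limit.
- **Catch:** the brass catch shows above the tray's nib in the pictures taken after release.
- **Locked:** after release the tray stayed at the same height. A check press of 14 N with closed fingertips moved it only 0.2 mm.
- **Disagreed:** the resistance I felt over the last millimetres before the stop was lower than the stated 4–12 N at the points I sampled (about 1 N, then about 4 N). I did not observe the snap itself.
- **Bystanders:** none appear to have moved. The top-view difference check was clean for all but the spool and the second black tray, which the arm covered. The final scene picture shows both in their places.

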